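# Fit the cutter head into the stall's vegetable shredder

### The arm

A 6-joint arm with a two-finger parallel gripper is mounted at the origin on the work surface. World frame = base frame: x ahead of the robot, y to its left, z up, the work surface at z = 0. Lengths are in m, angles in rad, forces in N, time in s.
With the tool pointing down it reaches from about 0.35 to 1 m from the base axis. Payload 7.1 kg.
Tool frame: the origin (TCP) lies between the finger pads; the fingertips stand 25 mm ahead of it and the grasp point (between the pads) lies 6 mm ahead of it; z points along the fingers, x is the direction in which the jaws open and shut, and the axes are right-handed (so a half turn about z gives the same grasp; the last joint's range is limited). The gripper opens to 85 mm and grips with 20 to 120 N. Pads are 22 mm wide; open, the fingers measure 114 mm over their backs; the gripper's body (76 mm by 85 mm) begins 54 mm behind the grasp point. The pads swing forward as they close: fully open they stand 13 mm farther back than shut.
Start: joints at [-1.352, 0.423, 1.63, -0, 1.089, -0.019], TCP at [0.147, -0.607, 0.256] pointing down, gripper open.
Joint ranges: [-3, 3], [-0.9, 2.11], [0.09, 2.58], [-1.31, 4.45], [0.11, 2.69], [-2.54, 2.54]. Speed limits (rad/s): [2.39, 2.39, 3.01, 3.14, 3.14, 3.14].

### API

Orientations are given as a unit quaternion [x, y, z, w].
In Python, from rig import r, vision, models gives the robot as it stands. The module is installed in compiled form; this text tells all that it offers.
- The arm moves only by the tool play_rows, never from a script. Its arguments are lists of equal length, an entry for each row: "dp": the shift along the tool's x, y, z in m, a list of three; "turn": the turn, a rotation vector about the tool's x, y, z in rad, a list of three; "claw": the opening, from 0 (shut) to 1 (fully open). A call has 1 to 20 rows; each row shifts and turns the commanded pose from where the row before left it, along the tool's axes as they then stand; what a row does not reach is not made up. A row lasts 1/8 s, in which the tool goes at most 62.5 mm and 10.7 degrees, less where a joint would pass 70% of its speed; a pose out of reach is approached as far as the arm can. A call is refused whole if a number of a shift passes 0.0625 or a number of a turn 0.188, either way. A call with a gripper value outside its range is refused whole. The fingers move at their own pace and stop on an object; the grip force is fixed at half the most. Time passes only in rows, so rows that do not move let the fingers close. It gives the time, the measured TCP pose, the force and the opening at its end, in the units of the state.
- r.read_state(): the state, without advancing time (a new reading comes with each control period).
- vision.read_camera(name): name is "scene" or "top"; returns a dict with "image" (400x640x3 uint8, red, green, blue), "fx", "fy", "cx", "cy" (pixels), "distortion" ([k1, k2, p1, p2, k3] as OpenCV has them; the pictures are not rectified), "cam_to_world" (4x4, takes a point from camera to world coordinates). Camera axes: x right, y up, looking along -z (the intrinsics and any distortion apply to the point x, -y, -z); pixel columns grow to the right and rows downward; lengths in m; the calibration is good to about 2 mm. A picture is of the moment at which its call begins. There is no depth.
- r.close_job(): hands the job in, once; it reports no verdict.
Trained networks look in a picture, given as the dict that the camera call returned (one of the last four; its "shot" number tells which), for a name from the list of things; names that differ only in an ending like _2 or _b are one class to them, and where a whole thing is asked for, a point or a joint stands for the part that bears it (a point fixed in the world has none). Each returns a list of dicts, best first, with "confidence" (0 to 1); they miss things now and then, are a little off and sometimes report something else, mostly with a low value. They report only what shows in the picture. A call takes as long as a camera call.
- models.regions_of(picture, target): "region" (400x640 bool, what is visible of it) and "point" ([column, row] in pixels, amid what is visible of it).
- models.tip_of(picture, target): "point" ([column, row] in pixels: a listed point, or the origin of a listed thing).
The state is a dict: "time_s": time; "joints": joint angles; "qvel": joint speeds; "effort": joint torques, N m; "position": TCP position; "ee_rot": TCP orientation; "contact_force": force on the tool from outside, world axes, zero at the start; "torque": the same for the moment, N m; "width": opening from 0.0 (shut) to 1.0 (fully open).
Only numpy, scipy, OpenCV 4.12 (cv2) and the standard library are available. Lean on these libraries where they do the work, as an engineer would, in place of code of your own. Each camera call takes 0.05 s, during which the arm holds its last target. There are 200 camera calls.

### The job

Pick up the steel cutter head by its black grip bar and set it, slots down, into the round pocket in the shredder's sloping deck, turning it gently until it drops over the drive cross and lies fully home, flush with the deck; then let go. Do not drop it or force it, and leave the jar, the aubergine and the phone where they are.

Things in the scene. Friction and masses are not known exactly. Their poses are not given: they have to be found in the camera images.
- head: Loose cutter head: round steel puck, 60 mm diameter, 16 mm high, with a black grip bar on top. Two slots cross at right angles through the centre of its underside, along its x and y axes, 13 mm wide, 10 mm deep, open at the rim. About 0.22 kg. Origin: centre of the underside; z up its axis, towards the bar. It starts standing on the table at any yaw, in one of two places (the jar is in the other).
- head_grip (a point): Grip point in the middle of the head's black grip bar, on the head's axis, 32 mm above its underside. The bar stands on the puck's top: 44 mm long along the head's x axis, 16 mm wide along its y axis, 28 mm tall (from 16 to 44 mm above the underside).
- pocket: Round blind pocket, 65 mm in diameter, 16 mm deep, in the middle of the shredder's sloping deck. Origin: centre of the pocket's floor; z: the pocket's axis, outwards, square to the deck, leaning 28 degrees from vertical towards the front; x points up the slope, y across it. A head fully home has its underside on this floor and its rim flush with the deck.
- deck_mid (a point): Centre of the pocket's mouth, level with the deck's surface, 16 mm out from the pocket's floor. The deck is a fixed flat steel plate, 130 by 130 mm, sloping 28 degrees down towards the machine's front.
- cross_top (a point): Top middle of the steel drive cross, on the pocket's axis, 8 mm out from its floor: two flat-topped bars at right angles, each 42 mm long, 8 mm wide, 8 mm high. The cross (on a geared motor, stays put below 0.25 N m) has stopped at any angle about the axis, not measured. Off the angle, the head rests on it 8 mm proud; within about 5 degrees of it (every quarter turn) the head falls home.
- shredder: Fixed white wedge-shaped bench shredder, 160 by 150 mm, its deck's front edge about 65 mm and its rear edge about 130 mm above the table. Origin: centre of its underside, on the table; its front faces its -x direction, roughly to the robot's right.
- jar: Bystander: clear jar with red cap, 64 mm in diameter, 90 mm high, origin at the centre of its underside.
- aubergine: Bystander: aubergine lying along its y axis, about 210 mm long, 44 mm thick; origin at its underside, near its middle.
- phone: Bystander: phone lying flat, 72 by 150 by 9 mm (x, y, z), origin at the centre of its underside.

How it is judged:
On the way:
1. the head has been lifted off the table (height (world z) of head above 0.04 m and contact force between head and the fingers above 0.5 N), for 0.2 s.
At the end, for the whole second after the job is handed in: The cutter head lies at rest, let go, fully down in the pocket over the drive cross: its underside within 3 mm of the pocket floor, its axis within 4 mm sideways and 3.4 degrees of the pocket's axis (x of head in the frame of pocket between -0.004 and 0.004 m and y of head in the frame of pocket between -0.004 and 0.004 m and z of head in the frame of pocket between -0.003 and 0.003 m and angle between the z axis of head and the z axis of pocket, either way round below 0.06 rad and contact force between head and the fingers below 0.05 N and linear speed of head below 0.01 m/s); the robot touches nothing.
It fails at once if the jar, the aubergine or the phone is moved by more than 30 mm (distance of any of jar, aubergine, phone from where it was at the start of the episode above 0.03 m).
It fails at once if the head is dropped (out of the fingers and moving faster than 0.65 m/s) (contact force between head and the fingers below 0.05 N and linear speed of head above 0.65 m/s).
It fails at once if the head is forced: pressed on the pocket or the drive cross with more than 110 N, all contacts added up (contact force between head and pocket above 110 N).
It also fails if it takes over 61 s, if anything falls off the work surface, if the arm or the gripper's body presses on something with over 40 N, if the wrist force passes 120 N, or if a joint passes its speed limit or range.

## Working session

There is one attempt and no reset: what is moved stays moved. The work goes in short steps, Python scripts to look and compute and a tool call to move; the robot and the scene stay as the last step left them, time stands still between calls to the robot, and variables do not carry over. Pictures are saved under pics/ and viewed, about 8 in all and at most 12, crops included, and the job is handed in when it is done.

Besides the shell and the picture viewer there is one more tool, called after "Call:" in YAML: its name, and indented under it one key for each argument. play_rows: Moves the arm, as the interface text tells. Its arguments: {"type":"object","properties":{"dp":{"type":"array"},"turn":{"type":"array"},"claw":{"type":"array"}},"required":["dp","turn","claw"]}

```bash
mkdir -p pics; cat > h.py <<'E'
import numpy as np, cv2
from rig import r, vision, models
def K(p): return np.array([[p['fx'],0,p['cx']],[0,p['fy'],p['cy']],[0,0,1]],float)
def ray(p,uv):
    q=cv2.undistortPoints(np.array([[uv]],float),K(p),np.array(p['distortion'],float))[0,0]
    T=np.array(p['cam_to_world']); d=T[:3,:3]@np.array([q[0],-q[1],-1]); return T[:3,3],d/np.linalg.norm(d)
def atz(p,uv,z):
    o,d=ray(p,uv); return o+d*(z-o[2])/d[2]
def tri(rs):
    A=sum(np.eye(3)-np.outer(d,d) for o,d in rs); b=sum((np.eye(3)-np.outer(d,d))@o for o,d in rs)
    x=np.linalg.solve(A,b); return x,[np.linalg.norm(np.cross(x-o,d)) for o,d in rs]
def proj(p,X):
    T=np.array(p['cam_to_world']); c=(np.atleast_2d(X)-T[:3,3])@T[:3,:3]; c=c*[1,-1,-1]
    return cv2.projectPoints(c.reshape(-1,1,3),np.zeros(3),np.zeros(3),K(p),np.array(p['distortion'],float))[0][:,0]
def save(p,n): cv2.imwrite('pics/'+n,cv2.cvtColor(p['image'],cv2.COLOR_RGB2BGR))
E
cat > a.py <<'E'
from h import *
np.set_printoptions(precision=4,suppress=True)
s=r.read_state();print(s['position'],s['ee_rot'],s['width'])
P={n:vision.read_camera(n) for n in('scene','top')}
for n in P: save(P[n],n+'0.png'); print(n,np.array(P[n]['cam_to_world'])[:3].round(3).tolist(),P[n]['fx'])
for t in ['head','head_grip','pocket','deck_mid','cross_top','shredder','jar','aubergine','phone']:
    R=[]
    for n in P:
        o=models.tip_of(P[n],t); 
        print(t,n,[(np.round(q['point'],1).tolist(),round(q['confidence'],2)) for q in o[:2]])
        if o: R.append(ray(P[n],o[0]['point']))
    if len(R)==2: print('   ',*tri(R))
E
python3 a.py
```

```text
[ 0.1471 -0.6069  0.2555] [ 0.786  -0.6183 -0.0006 -0.0005] 0.9947322623569934
scene [[-0.533, -0.705, 0.468, 1.03], [0.846, -0.446, 0.291, 0.319], [0.003, 0.552, 0.834, 1.017]] 383.7979943434586
top [[-0.02, 0.996, -0.085, 0.402], [-1.0, -0.02, 0.007, -0.018], [0.005, 0.085, 0.996, 1.257]] 495.26612856305167
head scene [([344.0, 229.8], 0.67)]
head top [([427.5, 198.7], 0.8)]
    [ 0.4954 -0.1194 -0.0209] [np.float64(0.1909475489196685), np.float64(0.19094754891966856)]
head_grip scene [([248.3, 165.0], 0.48)]
head_grip top [([430.8, 200.5], 0.62)]
    [ 0.4904 -0.3149  0.0059] [np.float64(0.0029452710270392473), np.float64(0.0029452710270392365)]
pocket scene [([349.0, 228.5], 0.74)]
pocket top [([260.1, 172.0], 0.64)]
    [0.5608 0.109  0.0875] [np.float64(0.002910038375941627), np.float64(0.002910038375941608)]
deck_mid scene [([344.8, 229.0], 0.94)]
deck_mid top [([260.0, 168.4], 0.81)]
    [0.5701 0.105  0.0947] [np.float64(0.0008710503447939637), np.float64(0.0008710503447939198)]
cross_top scene [([347.2, 228.9], 0.67)]
cross_top top [([259.5, 170.5], 0.65)]
    [0.565  0.108  0.0905] [np.float64(0.0006892588942946676), np.float64(0.0006892588942946662)]
shredder scene [([344.5, 242.6], 0.9)]
shredder top [([264.3, 174.0], 0.72)]
    [0.5672 0.1052 0.0077] [np.float64(0.0010664040260535406), np.float64(0.0010664040260535673)]
jar scene [([300.2, 179.6], 0.95), ([247.1, 247.0], 0.36)]
jar top [([366.0, 220.2], 0.78), ([260.5, 171.3], 0.45)]
    [ 0.4418 -0.1453 -0.0082] [np.float64(0.008302080371851227), np.float64(0.008302080371851078)]
aubergine scene [([249.3, 250.0], 0.7)]
aubergine top [([350.8, 110.9], 0.79)]
    [ 0.7305 -0.1208 -0.0064] [np.float64(0.00031505263724007236), np.float64(0.00031505263724013774)]
phone scene [([443.0, 201.3], 0.64)]
phone top [([195.5, 295.5], 0.61)]
    [ 0.2609  0.2907 -0.0179] [np.float64(0.005155627219689206), np.float64(0.005155627219689245)]
```

```bash
python3 - <<'E'
import cv2
a=cv2.imread('pics/scene0.png');b=cv2.imread('pics/top0.png')
c=lambda i,x,y,w,h,s:cv2.resize(i[y:y+h,x:x+w],None,fx=s,fy=s,interpolation=cv2.INTER_CUBIC)
cv2.imwrite('pics/c1.png',cv2.vconcat([cv2.hconcat([c(a,200,120,200,150,2),c(b,210,110,200,150,2)]),cv2.hconcat([c(a,218,130,67,50,6)[:,:400],c(b,395,175,67,50,6)[:,:400]])]))
E
```

```text
(no output)
```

View pics/c1.png

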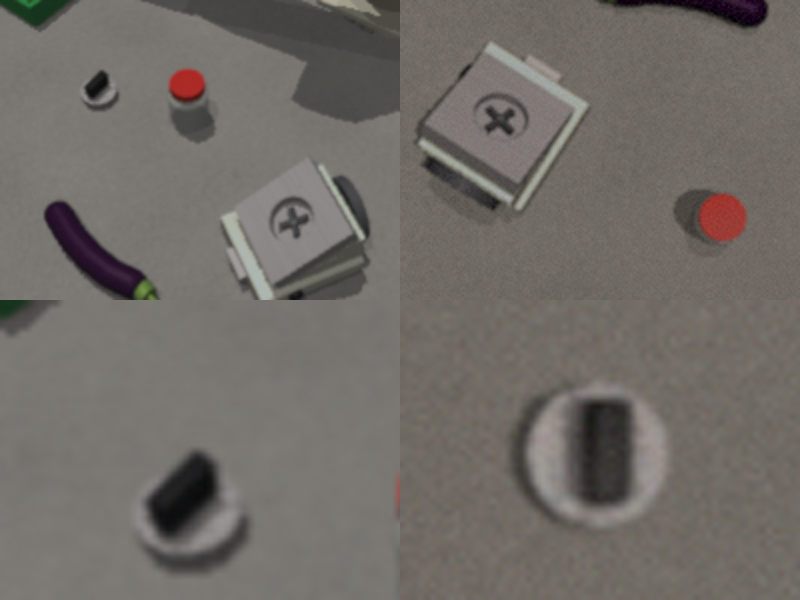

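View pics/top0.png

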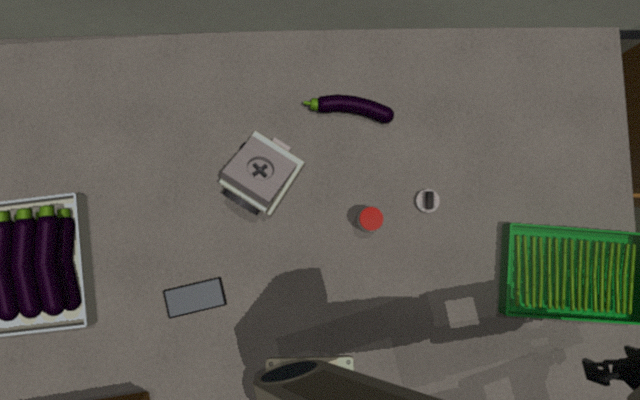

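The top view shows the head (≈428,200) with its bar along world x, the jar at (370,219), and the shredder at (260,170) with the cross visible. I'll zoom in on the shredder to get its yaw and the cross angle.

```bash
python3 - <<'E'
import cv2
a=cv2.imread('pics/scene0.png');b=cv2.imread('pics/top0.png')
c=lambda i,x,y,w,h,s:cv2.resize(i[y:y+h,x:x+w],None,fx=s,fy=s,interpolation=cv2.INTER_CUBIC)
cv2.imwrite('pics/c2.png',cv2.hconcat([c(a,305,190,80,90,5),c(b,220,125,80,90,5)]))
E
```

```text
(no output)
```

View pics/c2.png

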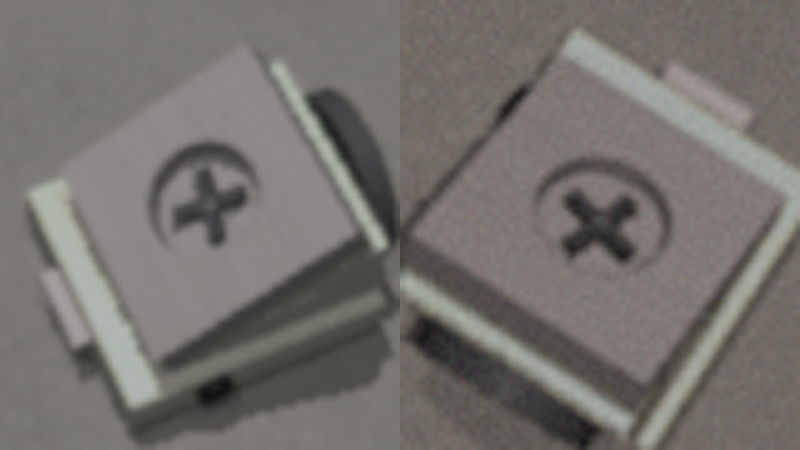

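```bash
python3 - <<'E'
from h import *
np.set_printoptions(precision=4,suppress=True)
S=vision.read_camera('scene');T=vision.read_camera('top')
s=np.array([[243,47],[368,232],[165,362],[65,168]])/5+[305,190]-.4
t=np.array([[165,62],[385,200],[240,385],[12,235]])/5+[220,125]-.4
for k in range(4):
    R=[tri([ray(S,s[i]),ray(T,t[(i+k)%4])]) for i in range(4)]
    e=max(q[1][0] for q in R); print(k,e)
    if e<.01:
        X=np.array([q[0] for q in R]);print(X,X.mean(0));n=np.linalg.svd(X-X.mean(0))[2][2];print(n*np.sign(n[2]))
        print([np.linalg.norm(X[i]-X[i-1]) for i in range(4)])
# head: bar top axis & disc
g=lambda u,v:[395+(u-400)/6-.4,175+(v-300)/6-.4]
a=atz(T,g(608,400),.044);b=atz(T,g(606,504),.044);print(a,b,(a+b)/2)
print('disc',atz(T,g(597,453),.014))
f=lambda u,v:[218+u/6-.4,130+(v-300)/6-.4]
print('disc scene',atz(S,f(188,505),.013))
E
```

```text
0 0.0880775708247278
1 0.052687540970635514
2 0.0030375672408606406
[[0.4894 0.0843 0.1229]
 [0.5584 0.193  0.1249]
 [0.6517 0.1288 0.0599]
 [0.5811 0.021  0.0641]] [0.5701 0.1068 0.093 ]
[ 0.41   -0.2556  0.8755]
[np.float64(0.1259718290188856), np.float64(0.12879633033368995), np.float64(0.13054584730215302), np.float64(0.1289389611071232)]
3 0.05385483309005251
[ 0.5122 -0.3055  0.044 ] [ 0.4694 -0.303   0.044 ] [ 0.4908 -0.3042  0.044 ]
disc [ 0.4926 -0.3071  0.014 ]
disc scene [ 0.4878 -0.3091  0.013 ]
```

The corners triangulate well: the normal tilts about 28.9° and the edges come out near 129 mm. Next I'll rectify the deck to get the cross angle and the pocket centre.

```bash
cat >> h.py <<'E'
YAW=np.radians(147.4); t=np.radians(28)
PX=np.array([np.cos(YAW)*np.cos(t),np.sin(YAW)*np.cos(t),np.sin(t)])
PZ=np.array([-np.cos(YAW)*np.sin(t),-np.sin(YAW)*np.sin(t),np.cos(t)])
PY=np.cross(PZ,PX); DM=np.array([.570,.106,.0950])
def rect(p,off,hw=.045,n=360):
    g=np.linspace(-hw,hw,n); U,V=np.meshgrid(g,-g)  # right=PX, up=PY
    X=DM+off*PZ+U.reshape(-1,1)*PX+V.reshape(-1,1)*PY
    m=proj(p,X).reshape(n,n,2).astype(np.float32)
    return cv2.remap(p['image'],m,None,cv2.INTER_CUBIC),U,V
E
python3 - <<'E'
from h import *
from scipy.optimize import minimize
o=[]
for n in('scene','top'):
    p=vision.read_camera(n)
    I,U,V=rect(p,-.008); g=cv2.GaussianBlur(cv2.cvtColor(I,cv2.COLOR_RGB2GRAY).astype(float),(0,0),3)
    def cost(q,ret=0):
        c,s=np.cos(q[2]),np.sin(q[2]); x=c*(U-q[0])+s*(V-q[1]); y=-s*(U-q[0])+c*(V-q[1])
        b=lambda a,w,d:1/(1+np.exp((np.abs(a)-w)/d))
        d=.001; m=np.maximum(b(x,.021,d)*b(y,.004,d),b(y,.021,d)*b(x,.004,d)); ring=b(np.hypot(x,y),.021,d)*(1-m)
        return (m*g).sum()/m.sum()-(ring*g).sum()/ring.sum()
    best=min((minimize(cost,[x,y,a],method='Nelder-Mead',options=dict(initial_simplex=np.array([[x,y,a],[x+.003,y,a],[x,y+.003,a],[x,y,a+.15]]))) for a in np.arange(0,1.57,.2) for x in(-.003,.003) for y in(-.003,.003)),key=lambda z:z.fun)
    print(n,best.x[:2]*1e3,np.degrees(best.x[2])%90,best.fun)
    J,_,_=rect(p,0); o.append(cv2.vconcat([I,J])[...,::-1])
    for k in(0,360): 
        im=o[-1]; 
    im=np.ascontiguousarray(im); cv2.circle(im,(180,540),130,(0,255,0),1)
    q=best.x
    for a in range(4):
        A=q[2]+a*np.pi/2; cv2.line(im,(int(180+q[0]*4000),int(180-q[1]*4000)),(int(180+(q[0]+.021*np.cos(A))*4000),int(180-(q[1]+.021*np.sin(A))*4000)),(0,255,0),1)
    o[-1]=cv2.resize(im,(300,600))
cv2.imwrite('pics/r1.png',cv2.hconcat(o))
E
```

```text
scene [-1.28069753 -3.3643609 ] 73.63035805115112 -37.720361040070614
top [0.12696977 0.0077069 ] 73.57335103640376 -41.71823742945949
```

View pics/r1.png

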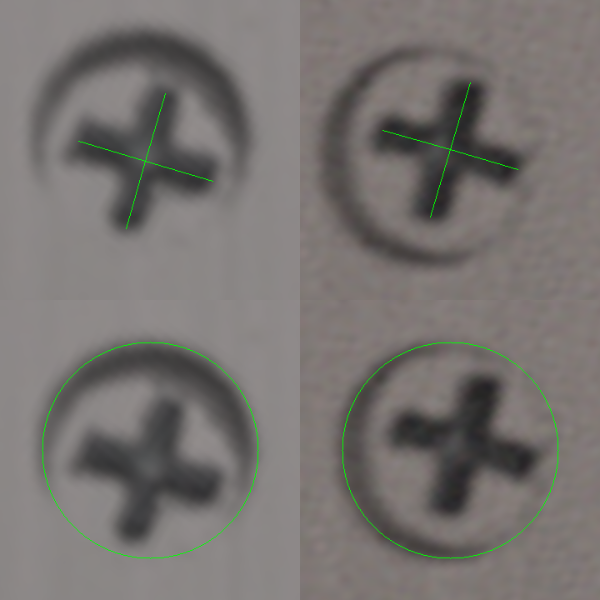

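Both views put the cross at 73.6° in the pocket frame, and the drawn mouth circle fits both. Moving above the head.

Call:
play_rows:
  dp:
    - [0, 0, 0]
    - [0, 0, 0]
    - [-0.0319, -0.0325, 0.0105]
    - [-0.0319, -0.0325, 0.0105]
    - [-0.0319, -0.0325, 0.0105]
    - [-0.0319, -0.0325, 0.0105]
    - [-0.0319, -0.0325, 0.0105]
    - [-0.0319, -0.0325, 0.0105]
    - [-0.0319, -0.0325, 0.0105]
    - [-0.0319, -0.0325, 0.0105]
    - [-0.0319, -0.0325, 0.0105]
    - [-0.0319, -0.0325, 0.0105]
    - [0, 0, 0]
    - [0, 0, 0]
  turn:
    - [0, 0, 0.147]
    - [0, 0, 0.147]
    - [0, 0, 0]
    - [0, 0, 0]
    - [0, 0, 0]
    - [0, 0, 0]
    - [0, 0, 0]
    - [0, 0, 0]
    - [0, 0, 0]
    - [0, 0, 0]
    - [0, 0, 0]
    - [0, 0, 0]
    - [0, 0, 0]
    - [0, 0, 0]
  claw: [1, 1, 1, 1, 1, 1, 1, 1, 1, 1, 1, 1, 1, 1]

```text
time_s: 2.95
position: [0.4895, -0.3072, 0.1513]
ee_rot: [-0.687, 0.726, 0.0, -0.0]
contact_force: [0.2, -0.2, -0.1]
width: 1.002
```

Call:
play_rows:
  dp:
    - [0, 0, 0.02]
    - [0, 0, 0.02]
    - [0, 0, 0.02]
    - [0, 0, 0.02]
    - [0, 0, 0.015]
    - [0, 0, 0.01]
    - [0, 0, 0]
    - [0, 0, 0]
  turn:
    - [0, 0, 0]
    - [0, 0, 0]
    - [0, 0, 0]
    - [0, 0, 0]
    - [0, 0, 0]
    - [0, 0, 0]
    - [0, 0, 0]
    - [0, 0, 0]
  claw: [1, 1, 1, 1, 1, 1, 1, 1]

```text
time_s: 3.95
position: [0.49, -0.3073, 0.0467]
ee_rot: [-0.687, 0.727, -0.0, 0.0]
contact_force: [-0.6, -0.5, 0.0]
width: 1.0
```

```bash
python3 - <<'E'
from h import *
o=[]
for n,x,y in(('scene',215,125),('top',395,170)):
    p=vision.read_camera(n);i=np.ascontiguousarray(p['image'][y:y+60,x:x+65,::-1]); i=cv2.resize(i,None,fx=6,fy=6,interpolation=cv2.INTER_CUBIC)
    s=r.read_state()['position']
    for h in(.016,.044):
        u=(proj(p,[[.4905,-.307,h]])[0]-[x,y]+.5)*6; cv2.circle(i,tuple(int(v) for v in u),3,(0,0,255),-1)
    o.append(i)
cv2.imwrite('pics/g1.png',cv2.hconcat(o))
E
```

```text
(no output)
```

View pics/g1.png

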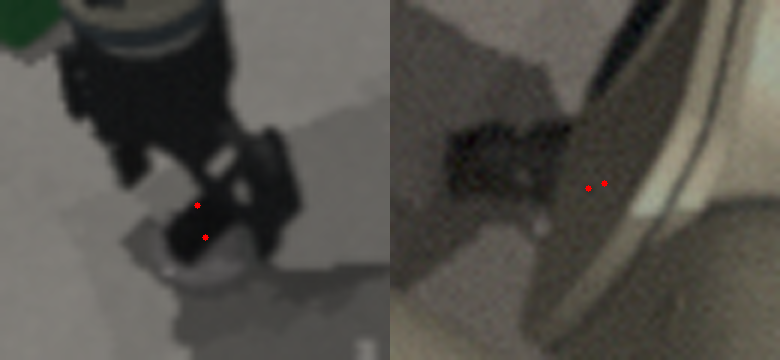

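The scene view shows the bar between the open fingers, with the marks on it at about (200,220). Closing and lifting a little.

Call:
play_rows:
  dp:
    - [0, 0, 0]
    - [0, 0, 0]
    - [0, 0, 0]
    - [0, 0, 0]
    - [0, 0, 0]
    - [0, 0, 0]
    - [0, 0, 0]
    - [0, 0, 0]
    - [0, 0, 0]
    - [0, 0, -0.015]
    - [0, 0, -0.02]
    - [0, 0, -0.03]
    - [0, 0, -0.03]
    - [0, 0, -0.03]
    - [0, 0, -0.03]
    - [0, 0, 0]
    - [0, 0, 0]
  turn:
    - [0, 0, 0]
    - [0, 0, 0]
    - [0, 0, 0]
    - [0, 0, 0]
    - [0, 0, 0]
    - [0, 0, 0]
    - [0, 0, 0]
    - [0, 0, 0]
    - [0, 0, 0]
    - [0, 0, 0]
    - [0, 0, 0]
    - [0, 0, 0]
    - [0, 0, 0]
    - [0, 0, 0]
    - [0, 0, 0]
    - [0, 0, 0]
    - [0, 0, 0]
  claw: [0, 0, 0, 0, 0, 0, 0, 0, 0, 0, 0, 0, 0, 0, 0, 0, 0]

```text
time_s: 6.18
position: [0.4891, -0.3068, 0.201]
ee_rot: [-0.687, 0.727, 0.0, -0.0]
contact_force: [-0.4, 0.3, -1.7]
width: 0.169
```

```bash
cat >> h.py <<'E'
from scipy.spatial.transform import Rotation as Ro
def pose():
    s=r.read_state(); return np.array(s['position']),Ro.from_quat(s['ee_rot']).as_matrix()
def target(h, ang=163.6, dx=0,dy=0, tz=.0467):
    """TCP target with head underside h above pocket floor; tz = TCP height above head underside"""
    a=np.radians(ang); x=np.cos(a)*PX+np.sin(a)*PY; z=-PZ
    return DM+PZ*(h+tz-.016)+dx*PX+dy*PY, np.column_stack([x,np.cross(z,x),z])
E
python3 - <<'E'
from h import *
np.set_printoptions(precision=4,suppress=True)
p,R=pose(); print(p,r.read_state()['joints'],r.read_state()['contact_force'])
q,Q=target(.06); print('target',q)
print('shift in present tool axes',R.T@(q-p)); print('rotvec',Ro.from_matrix(R.T@Q).as_rotvec())
E
```

```text
[ 0.4891 -0.3068  0.201 ] [-0.5808  0.4239  1.7779  0.      0.9405  1.0462] [-0.3579  0.3276 -1.7015]
target [0.6059 0.0831 0.1751]
shift in present tool axes [-0.3958 -0.0947  0.026 ]
rotvec [-0.3115 -0.3914 -0.7561]
```

Call:
play_rows:
  dp:
    - [-0.0396, -0.0095, -0.003]
    - [-0.0396, -0.0095, -0.003]
    - [-0.0396, -0.0095, -0.003]
    - [-0.0396, -0.0095, -0.003]
    - [-0.0396, -0.0095, -0.003]
    - [-0.0396, -0.0095, -0.003]
    - [-0.0396, -0.0095, -0.003]
    - [-0.0396, -0.0095, -0.003]
    - [-0.0396, -0.0095, -0.003]
    - [-0.0396, -0.0095, -0.003]
    - [0, 0, 0]
    - [0, 0, 0]
    - [0, 0, 0]
    - [0, 0, 0]
    - [0, 0, 0]
    - [0, 0, 0]
    - [0, 0, 0]
    - [0, 0, 0]
  turn:
    - [0, 0, 0]
    - [0, 0, 0]
    - [0, 0, 0]
    - [0, 0, 0]
    - [0, 0, 0]
    - [0, 0, 0]
    - [0, 0, 0]
    - [0, 0, 0]
    - [0, 0, 0]
    - [0, 0, 0]
    - [-0.052, -0.065, -0.126]
    - [-0.052, -0.065, -0.126]
    - [-0.052, -0.065, -0.126]
    - [-0.052, -0.065, -0.126]
    - [-0.052, -0.065, -0.126]
    - [-0.052, -0.065, -0.126]
    - [0, 0, 0]
    - [0, 0, 0]
  claw: [0, 0, 0, 0, 0, 0, 0, 0, 0, 0, 0, 0, 0, 0, 0, 0, 0, 0]

```text
time_s: 8.43
position: [0.6062, 0.0829, 0.2303]
ee_rot: [0.882, -0.404, -0.239, -0.033]
contact_force: [-0.0, 0.7, -2.2]
width: 0.174
```

```bash
cat > st.py <<'E'
from h import *
import sys
np.set_printoptions(precision=4,suppress=True)
p,R=pose(); s=r.read_state()
q,Q=target(0)
P=np.array([PX,PY,PZ])
print('TCP in pocket frame rel. home (mm)',P@(p-q)*1e3,'rot err tool axes deg',np.degrees(Ro.from_matrix(R.T@Q).as_rotvec()))
print('PX PY PZ in tool axes',(R.T@P.T).T.round(3).tolist())
print('F pocket',P@np.array(s['contact_force']),'M',P@np.array(s['torque']),'w',s['width'],'t',s['time_s'])
E
python3 st.py; python3 - <<'E'
from h import *
o=[]
for n in('scene','top'):
    p=vision.read_camera(n); c=proj(p,[pose()[0]])[0]; x,y=int(c[0])-32,int(c[1])-30
    i=np.ascontiguousarray(p['image'][y:y+75,x:x+65,::-1]); i=cv2.resize(i,None,fx=6,fy=6,interpolation=cv2.INTER_CUBIC)
    P,R=pose(); b=P+R[:,2]*.0467
    ring=lambda c,rad:[c+rad*(np.cos(a)*R[:,0]+np.sin(a)*R[:,1]) for a in np.linspace(0,2*np.pi,40)]
    for h,rad in((0,.03),(.016,.03)):
        u=((proj(p,ring(b-R[:,2]*h,rad))-[x,y]+.5)*6).astype(int); cv2.polylines(i,[u],True,(0,0,255),1)
    print(n,x,y); o.append(i)
cv2.imwrite('pics/g2.png',cv2.hconcat(o))
E
```

```text
TCP in pocket frame rel. home (mm) [ 25.5784  -0.0746 108.8852] rot err tool axes deg [ 0.0746 -0.0986 -0.1903]
PX PY PZ in tool axes [[-0.958, 0.286, -0.001], [0.286, 0.958, 0.002], [0.002, 0.001, -1.0]]
F pocket [-0.6845 -0.5634 -2.1292] M [-0.0526  0.3746 -0.0147] w 0.17352208133784058 t 8.425
scene 300 178
top 231 111
```

View pics/g2.png

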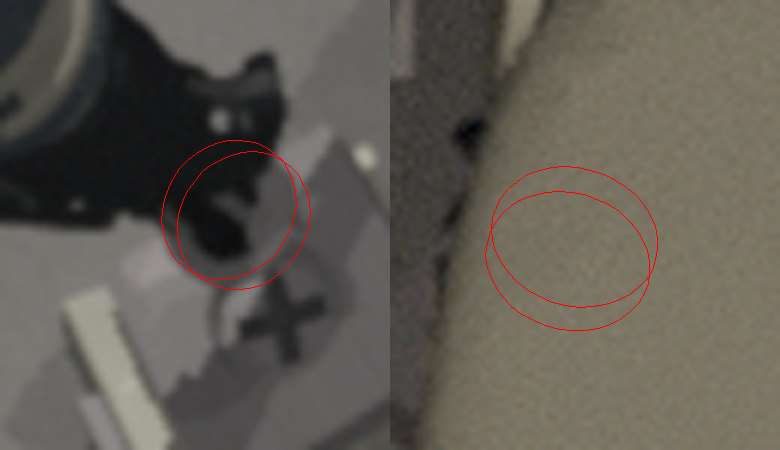

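The scene view shows the head held, tilted, and matching the drawn rings. The top camera is blocked by the arm. Bringing it over the mouth.

Call:
play_rows:
  dp:
    - [0.003, -0.0009, 0.0105]
    - [0.003, -0.0009, 0.0105]
    - [0.003, -0.0009, 0.0105]
    - [0.003, -0.0009, 0.0105]
    - [0.003, -0.0009, 0.0105]
    - [0.003, -0.0009, 0.0105]
    - [0.003, -0.0009, 0.0105]
    - [0.0035, -0.001, 0.0105]
    - [0, 0, 0]
    - [0, 0, 0]
  turn:
    - [0, 0, 0]
    - [0, 0, 0]
    - [0, 0, 0]
    - [0, 0, 0]
    - [0, 0, 0]
    - [0, 0, 0]
    - [0, 0, 0]
    - [0, 0, 0]
    - [0, 0, -0.003]
    - [0, 0, 0]
  claw: [0, 0, 0, 0, 0, 0, 0, 0, 0, 0]

```text
time_s: 9.78
position: [0.5929, 0.0919, 0.1453]
ee_rot: [0.884, -0.401, -0.239, -0.034]
contact_force: [0.8, -0.1, -1.3]
width: 0.169
```

```bash
python3 st.py; python3 - <<'E'
from h import *
p=vision.read_camera('scene'); c=proj(p,[pose()[0]])[0]; x,y=int(c[0])-40,int(c[1])-25
P,R=pose(); b=P+R[:,2]*.0467
for t,h in(('head',0),('head_grip',.032)):
    print(t,[(np.round(q['point'],1),round(q['confidence'],2)) for q in models.tip_of(p,t)[:2]],proj(p,[b-R[:,2]*h])[0])
f=models.regions_of(p,'head'); print([(q['confidence'],q['point'],q['region'].sum()) for q in f[:2]])
i=np.ascontiguousarray(p['image'][y:y+75,x:x+80,::-1]); i=cv2.convertScaleAbs(cv2.resize(i,None,fx=8,fy=8,interpolation=cv2.INTER_CUBIC),alpha=1.5)
def ring(c,rad,col):
    u=((proj(p,[c+rad*(np.cos(a)*R[:,0]+np.sin(a)*R[:,1]) for a in np.linspace(0,2*np.pi,60)])-[x,y]+.5)*8).astype(int); cv2.polylines(i,[u],True,col,1)
ring(b,.03,(0,0,255));ring(b-R[:,2]*.016,.03,(0,0,255));ring(DM,.0325,(0,255,0))
cv2.imwrite('pics/g3.png',i)
E
```

```text
TCP in pocket frame rel. home (mm) [-0.0879 -0.4328 26.3558] rot err tool axes deg [ 0.0253 -0.1044  0.1546]
PX PY PZ in tool axes [[-0.96, 0.28, -0.002], [0.28, 0.96, 0.001], [0.002, 0.0, -1.0]]
F pocket [-1.2121 -0.3495 -0.8279] M [0.0154 0.3995 0.0008] w 0.1687581716361625 t 9.775
head [(array([343. , 229.1]), 0.73)] [344.03675559 228.31704997]
head_grip [(array([339.1, 229.1]), 0.76)] [339.50560926 225.27717431]
[(0.66, [344.8, 233.9], np.int64(192))]
```

View pics/g3.png

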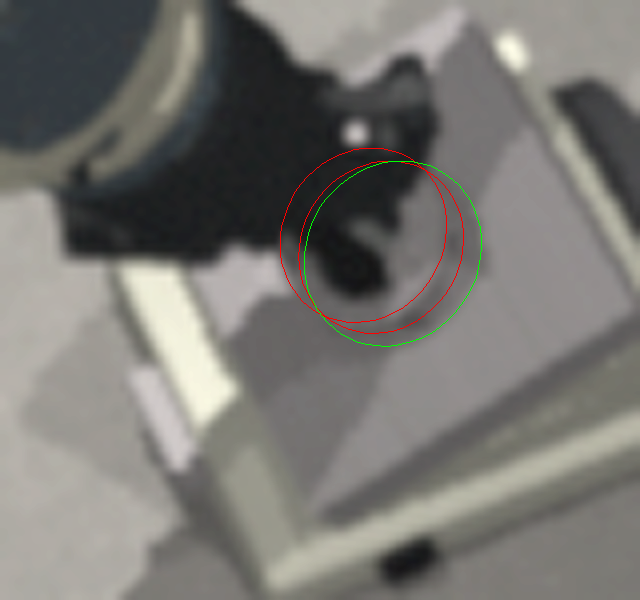

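```bash
python3 - <<'E'
from h import *
p=vision.read_camera('scene'); P,R=pose(); b=P+R[:,2]*.0467
c=proj(p,[b])[0]; x,y=int(c[0])-18,int(c[1])-16
i=np.ascontiguousarray(p['image'][y:y+36,x:x+36,::-1]).astype(float)
i=np.clip(255*(i/170)**.6,0,255).astype(np.uint8); i=cv2.resize(i,None,fx=11,fy=11,interpolation=cv2.INTER_CUBIC); j=i.copy()
pt=lambda X:((proj(p,X)-[x,y]+.5)*11).astype(int)
H=lambda X:[b+a*R[:,1]+d*R[:,0]-h*R[:,2] for a,d,h in X]
for h in(0,.016): cv2.polylines(j,[pt(H([(.03*np.cos(a),.03*np.sin(a),h) for a in np.linspace(0,6.28,60)]))],True,(0,0,255),1)
for h in(.016,.044): cv2.polylines(j,[pt(H([(.022,.008,h),(.022,-.008,h),(-.022,-.008,h),(-.022,.008,h)]))],True,(255,255,0),1)
cv2.imwrite('pics/g4.png',cv2.hconcat([i,j]))
E
```

```text
(no output)
```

View pics/g4.png

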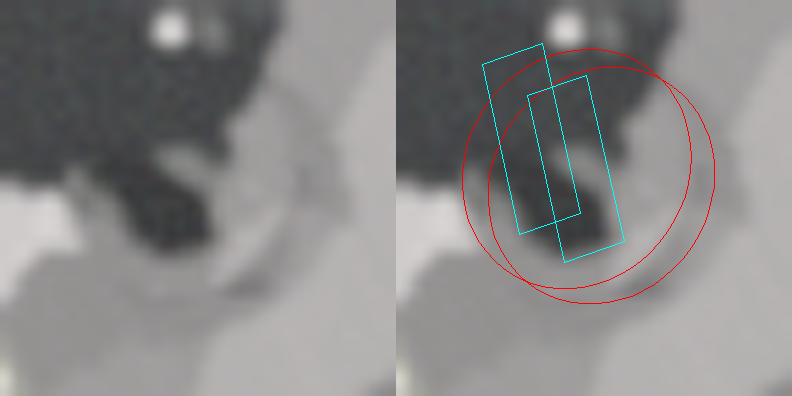

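The puck matches the predicted rings to within about 1–2 mm. Descending carefully and watching the force.

Call:
play_rows:
  dp:
    - [0.0001, 0.0004, 0.003]
    - [0, 0, 0.003]
    - [0, 0, 0.002]
    - [0, 0, 0.001]
    - [0, 0, 0.001]
    - [0, 0, 0.001]
    - [0, 0, 0.001]
    - [0, 0, 0.001]
    - [0, 0, 0]
  turn:
    - [0, 0, 0]
    - [0, 0, 0]
    - [0, 0, 0]
    - [0, 0, 0]
    - [0, 0, 0]
    - [0, 0, 0]
    - [0, 0, 0]
    - [0, 0, 0]
    - [0, 0, 0]
  claw: [0, 0, 0, 0, 0, 0, 0, 0, 0]

```text
time_s: 11.15
position: [0.5872, 0.0948, 0.1336]
ee_rot: [0.884, -0.401, -0.239, -0.034]
contact_force: [0.2, 0.6, -2.6]
width: 0.173
```

```bash
python3 st.py
```

```text
TCP in pocket frame rel. home (mm) [-0.0092  0.1702 12.9895] rot err tool axes deg [ 0.0491 -0.0891  0.1423]
PX PY PZ in tool axes [[-0.96, 0.28, -0.001], [0.28, 0.96, 0.001], [0.002, 0.001, -1.0]]
F pocket [-1.1373 -0.6126 -2.3833] M [ 0.0067  0.3474 -0.0067] w 0.17339412669907098 t 11.15
```

Call:
play_rows:
  dp:
    - [0, 0, 0.001]
    - [0, 0, 0.001]
    - [0, 0, 0.001]
    - [0, 0, 0.001]
    - [0, 0, 0]
  turn:
    - [0, 0, 0]
    - [0, 0, 0]
    - [0, 0, 0]
    - [0, 0, 0]
    - [0, 0, 0]
  claw: [0, 0, 0, 0, 0]

```text
time_s: 11.78
position: [0.5856, 0.0959, 0.13]
ee_rot: [0.884, -0.401, -0.239, -0.034]
contact_force: [-0.6, 0.0, -2.3]
width: 0.171
```

```bash
python3 st.py
```

```text
TCP in pocket frame rel. home (mm) [0.0163 0.1446 8.9658] rot err tool axes deg [ 0.0528 -0.0852  0.1464]
PX PY PZ in tool axes [[-0.96, 0.28, -0.001], [0.28, 0.96, 0.001], [0.001, 0.001, -1.0]]
F pocket [-0.5987  0.2871 -2.2311] M [-0.0152  0.3665  0.054 ] w 0.1709095021410743 t 11.775
```

In the mouth with no contact. Continuing.

Call:
play_rows:
  dp:
    - [0, 0, 0.001]
    - [0, 0, 0.001]
    - [0, 0, 0.001]
    - [0, 0, 0.001]
    - [0, 0, 0]
  turn:
    - [0, 0, 0]
    - [0, 0, 0]
    - [0, 0, 0]
    - [0, 0, 0]
    - [0, 0, 0]
  claw: [0, 0, 0, 0, 0]

```text
time_s: 12.4
position: [0.584, 0.0969, 0.1265]
ee_rot: [0.884, -0.401, -0.239, -0.034]
contact_force: [-0.1, -0.5, -1.9]
width: 0.174
```

```bash
python3 st.py
```

```text
TCP in pocket frame rel. home (mm) [0.0194 0.1622 4.961 ] rot err tool axes deg [ 0.0532 -0.0868  0.1478]
PX PY PZ in tool axes [[-0.96, 0.28, -0.001], [0.28, 0.96, 0.001], [0.002, 0.001, -1.0]]
F pocket [-1.0441  0.5252 -1.5618] M [-0.0007  0.3453  0.0316] w 0.17384287219158254 t 12.4
```

Call:
play_rows:
  dp:
    - [0, 0, 0.001]
    - [0, 0, 0.001]
    - [0, 0, 0.001]
    - [0, 0, 0]
  turn:
    - [0, 0, 0]
    - [0, 0, 0]
    - [0, 0, 0]
    - [0, 0, 0]
  claw: [0, 0, 0, 0]

```text
time_s: 12.9
position: [0.5831, 0.0974, 0.1243]
ee_rot: [0.884, -0.401, -0.239, -0.034]
contact_force: [0.5, -0.5, 2.0]
width: 0.173
```

```bash
python3 st.py
```

```text
TCP in pocket frame rel. home (mm) [-0.0491  0.155   2.5065] rot err tool axes deg [ 0.0313 -0.1081  0.155 ]
PX PY PZ in tool axes [[-0.96, 0.28, -0.002], [0.28, 0.96, 0.001], [0.002, 0.001, -1.0]]
F pocket [0.3489 0.1465 2.029 ] M [0.1362 0.2077 0.0008] w 0.1726217624860426 t 12.9
```

Contact is at 2.5 mm on my scale, which puts deck_mid at z≈0.0975, the nominal height. That suggests floor rather than cross. I'll check with a gentle twist under light pressure.

Call:
play_rows:
  dp:
    - [0, 0, 0.0005]
    - [0, 0, 0]
    - [0, 0, 0]
    - [0, 0, 0]
    - [0, 0, 0]
  turn:
    - [0, 0, 0]
    - [0, 0, 0.03]
    - [0, 0, 0.03]
    - [0, 0, 0.03]
    - [0, 0, 0]
  claw: [0, 0, 0, 0, 0]

```text
time_s: 13.52
position: [0.583, 0.0978, 0.1243]
ee_rot: [0.865, -0.441, -0.24, -0.023]
contact_force: [0.4, -3.2, 5.9]
width: 0.17
```

```bash
python3 st.py
```

```text
TCP in pocket frame rel. home (mm) [ 0.1641 -0.1175  2.4369] rot err tool axes deg [-0.0086 -0.0926 -5.0128]
PX PY PZ in tool axes [[-0.931, 0.365, -0.002], [0.365, 0.931, 0.0], [0.002, -0.0, -1.0]]
F pocket [0.9859 2.453  6.1588] M [ 0.0621 -0.1409  0.0554] w 0.17029458171137513 t 13.525
```

Call:
play_rows:
  dp:
    - [0, 0, 0]
    - [0, 0, 0]
    - [0, 0, 0]
    - [0, 0, 0]
    - [0, 0, 0]
    - [0, 0, 0]
    - [0, 0, 0]
  turn:
    - [0, 0, -0.03]
    - [0, 0, -0.03]
    - [0, 0, -0.03]
    - [0, 0, -0.03]
    - [0, 0, -0.03]
    - [0, 0, -0.03]
    - [0, 0, 0]
  claw: [0, 0, 0, 0, 0, 0, 0]

```text
time_s: 14.4
position: [0.5839, 0.0976, 0.1239]
ee_rot: [0.901, -0.361, -0.236, -0.045]
contact_force: [5.9, -2.7, 3.5]
width: 0.175
```

```bash
python3 st.py
```

```text
TCP in pocket frame rel. home (mm) [-0.7399 -0.4011  2.4317] rot err tool axes deg [-0.0667 -0.1906  5.3747]
PX PY PZ in tool axes [[-0.982, 0.191, -0.004], [0.191, 0.982, -0.0], [0.003, -0.001, -1.0]]
F pocket [-4.0735 -0.909   6.0834] M [-0.2593  0.6115 -0.1599] w 0.1746938832688605 t 14.4
```

The twist meets a side load both ways and the depth is steady, which fits the head being engaged on the floor. Centring, easing the load, and releasing.

Call:
play_rows:
  dp:
    - [0, 0, 0]
    - [0, 0, 0]
    - [0, 0, 0]
    - [0, 0, -0.0005]
    - [0, 0, 0]
    - [0, 0, 0]
    - [0, 0, 0]
    - [0, 0, 0]
    - [0, 0, 0]
    - [0, 0, 0]
  turn:
    - [0, 0, 0.03]
    - [0, 0, 0.03]
    - [0, 0, 0.03]
    - [0, 0, 0]
    - [0, 0, 0]
    - [0, 0, 0]
    - [0, 0, 0]
    - [0, 0, 0]
    - [0, 0, 0]
    - [0, 0, 0]
  claw: [0, 0, 0, 0, 0.3, 0.4, 0.5, 0.6, 0.6, 0.6]

```text
time_s: 15.65
position: [0.5829, 0.0976, 0.1239]
ee_rot: [0.884, -0.401, -0.239, -0.034]
contact_force: [-0.8, 0.1, -0.7]
width: 0.602
```

```bash
python3 st.py
```

```text
TCP in pocket frame rel. home (mm) [-0.0267  0.1409  2.0764] rot err tool axes deg [ 0.0442 -0.094   0.1471]
PX PY PZ in tool axes [[-0.96, 0.28, -0.001], [0.28, 0.96, 0.001], [0.002, 0.001, -1.0]]
F pocket [ 0.2969  0.3507 -0.9317] M [0.0113 0.2381 0.0284] w 0.60172458223859 t 15.65
```

Call:
play_rows:
  dp:
    - [0, 0, -0.005]
    - [0, 0, -0.01]
    - [0, 0, -0.02]
    - [0, 0, -0.03]
    - [0, 0, -0.03]
    - [0, 0, -0.025]
    - [0.023, 0.026, -0.015]
    - [0.023, 0.026, -0.015]
    - [0.023, 0.026, -0.015]
    - [0.023, 0.026, -0.015]
    - [0.023, 0.026, -0.015]
    - [0.023, 0.026, -0.015]
    - [0.023, 0.026, -0.015]
    - [0.023, 0.026, -0.015]
    - [0, 0, 0]
    - [0, 0, 0]
  turn:
    - [0, 0, 0]
    - [0, 0, 0]
    - [0, 0, 0]
    - [0, 0, 0]
    - [0, 0, 0]
    - [0, 0, 0]
    - [0, 0, 0]
    - [0, 0, 0]
    - [0, 0, 0]
    - [0, 0, 0]
    - [0, 0, 0]
    - [0, 0, 0]
    - [0, 0, 0]
    - [0, 0, 0]
    - [0, 0, 0]
    - [0, 0, 0]
  claw: [0.6, 0.6, 0.6, 0.6, 0.6, 0.6, 0.6, 0.6, 0.6, 0.6, 0.6, 0.6, 0.6, 0.6, 0.6, 0.6]

```text
time_s: 17.65
position: [0.6307, -0.2306, 0.2811]
ee_rot: [0.884, -0.401, -0.239, -0.034]
contact_force: [0.2, -0.6, 0.0]
width: 0.599
```

```bash
python3 - <<'E'
from h import *
DM2=DM+PZ*.0023; o=[];rs={}
for n,x,y in(('scene',305,190),('top',220,125)):
    p=vision.read_camera(n); i=cv2.resize(np.ascontiguousarray(p['image'][y:y+90,x:x+80,::-1]),None,fx=5,fy=5,interpolation=cv2.INTER_CUBIC); j=i.copy()
    for h,rad,col in((0,.03,(0,0,255)),(.008,.03,(255,0,0))):
        u=((proj(p,[DM2+h*PZ+rad*(np.cos(a)*PX+np.sin(a)*PY) for a in np.linspace(0,6.28,60)])-[x,y]+.5)*5).astype(int); cv2.polylines(j,[u],True,col,1)
    o.append(cv2.vconcat([i[50:340],j[50:340]]))
    for t in('head','head_grip','jar','aubergine','phone'):
        q=models.tip_of(p,t)
        if q: rs.setdefault(t,[]).append(ray(p,q[0]['point']))
P=np.array([PX,PY,PZ])
for t in rs:
    if len(rs[t])==2: X,e=tri(rs[t]); print(t,X.round(4),np.round(e[0],4),(P@(X-DM2+.016*PZ)).round(4) if 'head' in t else '')
cv2.imwrite('pics/f1.png',cv2.hconcat(o))
E
```

```text
head [0.5722 0.1091 0.0812] 0.0016 [-0.0066 -0.0038  0.0016]
head_grip [0.5762 0.099  0.1065] 0.003 [-0.0026  0.0026  0.0281]
jar [0.5863 0.0373 0.2947] 0.0557 
aubergine [ 0.7232 -0.1207  0.0062] 0.0 
phone [0.2706 0.2825 0.0057] 0.0021
```

View pics/f1.png

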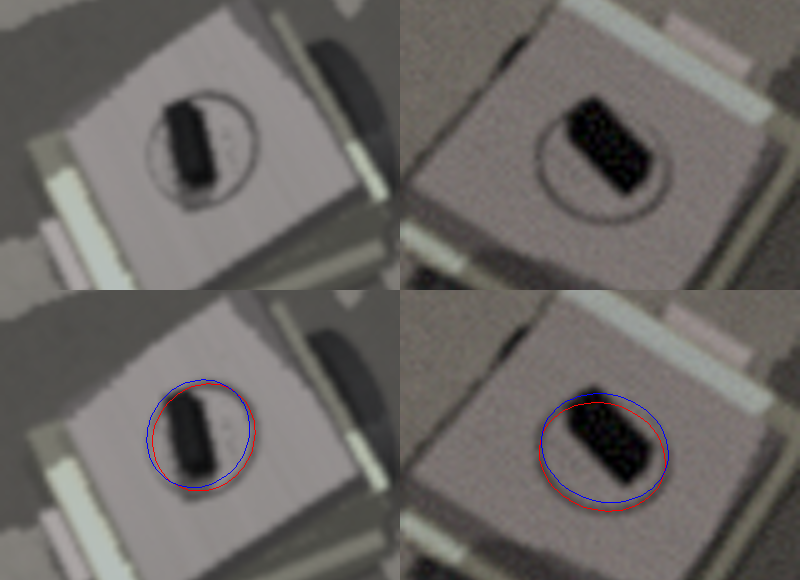

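The puck is flush: there's an even dark gap ring around it in both views, no side wall showing, and it follows the red "home" outline. Handing in.

```bash
python3 -c "
from rig import r
s=r.read_state();print(s['time_s'],s['width']);print(r.close_job())"
```

```text
18.25 0.6032066801066325
the job is handed in; nothing more can be done
None
```

I picked up the cutter head by its grip bar and set it into the pocket at the cross angle measured from the images. It went down over the drive cross, and I let go, backed away and handed the job in at about 18 s.

**Angle and depth:** Both cameras put the cross at 73.6° in the pocket's frame. The head met the floor with a few newtons, and a ±5° twist gave at most about 7 N and no change of depth.

**Final pictures:** Both views show the head flush, with an even gap ring around it and no side wall showing. The gripper is open and clear.

**Checks that failed or disagreed:**
- **Depth:** The floor was about 2.5 mm higher than I had triangulated. That agrees with the stated deck heights.
- **Sideways position:** The network's final estimate of the head's origin was about 7 mm off sideways. That is more than the pocket's 2.5 mm clearance allows, and its grip-point estimate was within 3 mm, so I trusted the contact and the pictures.
- **Jar:** The final jar fix did not triangulate: its two sight lines missed each other by about 11 cm. I did not confirm the jar's position at the end, but the planned path passed clear of it.
- **Aubergine and phone:** Both were found about where they started. The differences of 1–3 cm were mostly in height, and I put them down to network noise.

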